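# Clamp the perforated board in the cam fixture

### The arm

A 7-joint arm with a two-finger parallel gripper is mounted at the origin on the work surface. World frame = base frame: x ahead of the robot, y to its left, z up, the work surface at z = 0. Lengths are in m, angles in degrees, forces in N, time in s.
With the tool pointing down it reaches from about 0.375 to 0.925 m from the base axis. Payload 3.1 kg.
Tool frame: the origin (TCP) lies at the very end of the fingers, on their centre line; the grasp point (between the pads) lies 19 mm behind it (tcp_to_grasp is the distance from the TCP to the grasp point, in m); z points along the fingers, y is the line along which they close (so a half turn about z gives the same grasp; the last joint's range is limited). The gripper opens to 85 mm and grips with 20 to 120 N. Pads are 22 mm wide; open, the fingers measure 114 mm over their backs; the gripper's body (76 mm by 85 mm) begins 54 mm behind the grasp point. The pads swing forward as they close: fully open they stand 13 mm farther back than shut.
Start: joints at [-72.697, 21.939, 2.515, 91.553, -1.026, 66.532, -2.859], TCP at [0.253, 0.599, 0.231] pointing down, gripper open.
Joint ranges: [-149.38, 149.38], [-23.57, 123.04], [-84.95, 90], [0, 143.3], [-89.99, 269.99], [3.08, 112.72], [-163.45, 163.45]. Speed limits (degrees/s): [159.86, 159.86, 180, 180, 180, 180, 180].

### API

Orientations are given as a 3x3 rotation matrix whose columns are the frame's x, y, z axes.
In Python, from cell import * gives the robot as it stands.
- The arm moves only by the tool carry_out, never from a script. Its argument "commands" is a list of rows, each an object with "xyz": the shift along the tool's x, y, z as a fraction of full scale, a list of three; "turn": the turn about the tool's z as a fraction of full scale. A call has 1 to 5 rows; each row shifts and turns the commanded pose from where the row before left it, along the tool's axes as they then stand; what a row does not reach is not made up. Full scale, the value 1, is 0.04 m for a shift and 5 degrees for a turn. A row lasts 1/12 s, in which the tool goes at most 41.7 mm and 7.16 degrees, less where a joint would pass 70% of its speed; a pose out of reach is approached as far as the arm can. A call with a number of a shift or a turn outside -1 to 1 is refused whole. A call with a gripper value outside its range is refused whole. "grip" is the closure, from -1 (fully open) to 1 (shut), set as the call begins (left out, the last holds). The fingers move at their own pace and stop on an object; "newtons" is the grip in N (left out, the last holds). Time passes only in rows, so rows that do not move let the fingers close. It gives the time, the measured TCP pose, the force, the opening and the grip force at its end, in the units of the state.
- state(): the state, without advancing time (a new reading comes with each control period).
- camera(name): name is "side" or "top"; returns a dict with "color" (480x640x3 uint8, red, green, blue), "camera_matrix" (3x3 intrinsics, pixels), "dist_coeffs" ([k1, k2, p1, p2, k3] as OpenCV has them; the pictures are not rectified), "origin" and "rotation" of the camera in the world. Camera axes: x right, y down, z forward; pixel columns grow to the right and rows downward; lengths in m; the calibration is good to about 2 mm. A picture is of the moment at which its call begins. There is no depth.
- hand_in(): hands the job in; it is judged then, once.
The state is a dict: "clock": time; "joint_positions": joint angles; "joint_velocities": joint speeds; "tau": joint torques, N m; "tcp_pos": TCP position; "eef_rot": TCP orientation; "wrist_force": force on the tool from outside, world axes, zero at the start; "torque": the same for the moment, N m; "grip_width": opening from 0.0 (shut) to 1.0 (fully open); "finger_force": force on a finger pad.
Only numpy, scipy, OpenCV 4.12 (cv2) and the standard library are available. Lean on these libraries where they do the work, as an engineer would, in place of code of your own. Each camera call takes 0.05 s, during which the arm holds its last target. There are 200 camera calls.

### The job

Push the perforated wooden board along the channel of the bench clamp fixture, gently, until it is fully home against the end stop. Then crank the camshaft counter-clockwise (seen from above) until the follower has climbed the cam's rise and rests in its flat dwell, where the clamp keeps holding the board by itself, and let go; do not force the cam on to the steep nose behind the dwell, which over-presses the board. Leave everything else on the bench where it is.

Things in the scene. Friction and masses are not known exactly. Their poses are not given: they have to be found in the camera images.
- fixture: Cam clamp fixture, bolted down: dark steel plate 200 x 270 x 12 mm. Origin at bench height; the plate spans x -85 to 115, y -115 to 155 mm in its frame, z up. x runs along the board's channel to the end stop, y from the channel to the camshaft. The plate is the channel's bed. Guide block of the follower: x -27 to 27, y -32 to -8 mm, top 46 mm above the bench.
- end_stop (a point): Middle of the end stop's face, 22 mm above the bench, at fixture x 65, y -68 mm (channel's centre line), axes as the fixture's. The stop is 20 mm tall above the bed. The channel is 42 mm wide, open at its -x end; a fence (face y -89 mm, 26 mm tall, x -65 to 65 mm) bounds one side, two low rails (face y -47 mm, 8 mm tall) the other.
- camshaft (a point): Point on the vertical camshaft axis, 60 mm above the bench, at fixture x 0, y 75 mm. Steel plate cam on it, 20 to 34 mm above the bench, radius 34 mm on its base circle, 50 mm on its dwell, up to 62 mm on its nose. It starts on the base circle, 0.05 to 1.25 rad before the rise, and turns counter-clockwise; clockwise a stop blocks it.
- dwell_roller (a point): Fixed point at fixture x 0, y 15 mm, 26 mm above the bench: here the brass follower roller's centre stands in the dwell (16 mm farther from the shaft than at the start). Order when cranking: base circle (no load), rise 1.35 rad (load grows, to about 8 N at the grip, fades in the last 0.1 rad; let go, it springs back), flat dwell 0.4 rad (nearly no load, stays), steep nose (15 N).
- crank_grip (a point): Middle of the crank's grip, 83 mm above the bench: an upright black cylinder, 24 mm diameter, 42 mm tall (62 to 104 mm above the bench), spinning freely on its pin, 65 mm from the camshaft's axis, at the end of the crank arm.
- crank_hub (a point): Top face of the crank arm over the camshaft's axis, 61 mm above the bench; x points along the arm to the grip, z up. The flat dark arm, 16 mm wide, is clamped on the shaft at another angle every time, so it does not tell where the cam stands. It starts 35 to 160 degrees counter-clockwise of the fixture's x and must turn about 1.4 to 3.0 rad counter-clockwise.
- board: Perforated plywood board, 110 x 40 x 20 mm, about 80 g, three rows of round discs on top; loose in the channel, its long side (x axis) along the fixture's x. Origin: centre of its underside. It starts 35 to 60 mm short of home; fully home its +x end touches the end stop (origin at fixture x 10 mm).
- shoe: Steel clamp shoe, 32 mm wide, 8 mm deep, 11 mm tall, pressing sideways on the board at fixture x 0. Origin: middle of its pressing face, 26 mm above the bench. It rides on the follower through a stiff spring: early in the rise it travels 4 mm to the board, then stands still while the spring is squeezed; in the dwell it presses with about 20 N.
- jar: Bystander: small glass jar with a metal lid, 34 mm diameter, 36 mm tall, on the fixture's plate beyond the end stop.
- spare_board: Bystander: a second perforated board, like the first, lying on the bench away from the fixture.
- tweezers: Bystander: steel tweezers, 120 mm, lying on the bench.
- tape_roll: Bystander: roll of brown tape, 90 mm diameter, 25 mm tall.
- carton: Bystander: white and teal carton, 80 x 110 x 60 mm.
- mug: Bystander: steel mug, 74 mm diameter, 80 mm tall.
- glue: Bystander: white glue bottle, 44 mm diameter, 120 mm tall.
- wrench: Bystander: a wrench lying on the bench.
Not all that is in view belongs to the job. What is shaped like the board but orange or purple is not meant.

How it is judged (in metres and radians):
On the way, in this order (a step that is already met when the one before it is completed fails the run):
1. the board is pushed home against the end stop while the clamp is still open (x of board in the frame of fixture above 0.0075 m and contact force between shoe and board below 2 N), for 0.2 s.
2. the shoe presses the board with the dwell's force (contact force between shoe and board above 17 N and x of board in the frame of fixture above 0.0075 m), for 0.2 s.
At the end, for the whole second after the job is handed in: With the crank released, the board lies home in the channel (within 2.5 mm of the end stop, straight within 0.05 rad) and at rest, and the shoe, at rest, holds it with 17 to 23 N, which only the flat dwell of the cam keeps up (all of step 2 and angle between the x axis of board and the x axis of fixture, either way round below 0.05 rad and contact force between shoe and board below 23 N and linear speed of each of shoe, board below 0.005 m/s); the robot touches nothing.
It fails at once if the cam was forced on to its nose and the board over-pressed (shoe force above 26 N) (contact force between shoe and board above 26 N).
It fails at once if the board was pushed roughly (more than 25 N) (contact force between any of the fingers, the arm and board above 25 N).
It fails at once if a bystander was moved by more than 20 mm (distance of any of jar, spare_board, tweezers, tape_roll, carton, mug, glue, wrench from where it was at the start of the episode above 0.02 m).
It also fails if it takes over 69 s, if anything falls off the work surface, if the arm or the gripper's body presses on something with over 40 N, if the wrist force passes 120 N, or if a joint passes its speed limit or range.

## Working session

There is one attempt and no reset: what is moved stays moved. The work goes in short steps, Python scripts to look and compute and a tool call to move; the robot and the scene stay as the last step left them, time stands still between calls to the robot, and variables do not carry over. Pictures are saved under pics/ and viewed, at most 10 in all, crops included, and the job is handed in when it is done.

Besides the shell and the picture viewer there is one more tool, called in YAML: its name, and indented under it one key for each argument. carry_out: Moves the arm, as the interface text tells. Shift numbers are shares of 0.04 m and turn numbers shares of 5 degrees, none past 1 either way. Its arguments: {"type":"object","properties":{"commands":{"type":"array"},"grip":{"type":"number"},"newtons":{"type":"number"}},"required":["commands"]}

```bash
mkdir -p pics; ls; python3 - <<'E'
from cell import *
import cv2,numpy as np
s=state();print({k:np.round(v,3).tolist() for k,v in s.items()})
for n in("top","side"):
    c=camera(n);cv2.imwrite(f"pics/{n}0.png",c["color"][:,:,::-1]);print(n,c["camera_matrix"],c["dist_coeffs"],c["origin"],c["rotation"])
E
```

```text
pics
{'clock': 0.0, 'joint_positions': [-72.698, 21.991, 2.509, 91.652, -1.027, 66.53, -2.858], 'joint_velocities': [-0.028, -0.073, 0.008, -0.012, -0.068, -0.003, -0.027], 'tau': [0.0, -43.344, 1.025, -24.951, 0.011, 0.011, -0.0], 'tcp_pos': [0.253, 0.598, 0.23], 'eef_rot': [[-0.921, 0.389, -0.001], [0.389, 0.921, -0.002], [-0.0, -0.003, -1.0]], 'wrist_force': [-0.873, -0.316, -0.303], 'torque': [0.008, 0.01, 0.0], 'finger_force': 0.0, 'grip_width': 1.0}
top [[569.5290875    0.         317.88862325]
 [  0.         569.5290875  237.86992817]
 [  0.           0.           1.        ]] [0.00510606 0.         0.         0.         0.        ] [ 0.40506302 -0.04585389  1.30289515] [[ 0.01498896 -0.98440374  0.17528439]
 [-0.99982317 -0.0127649   0.01380892]
 [-0.01135607 -0.17546037 -0.984421  ]]
side [[444.30008781   0.         321.40989849]
 [  0.         444.30008781 242.85946769]
 [  0.           0.           1.        ]] [-0.00952708  0.          0.          0.          0.        ] [ 0.56592813 -0.81810472  0.72600348] [[ 0.99867523 -0.01897723  0.04782944]
 [-0.04888867 -0.63990471  0.76689756]
 [ 0.01605269 -0.76821991 -0.63998475]]
```

View pics/top0.png

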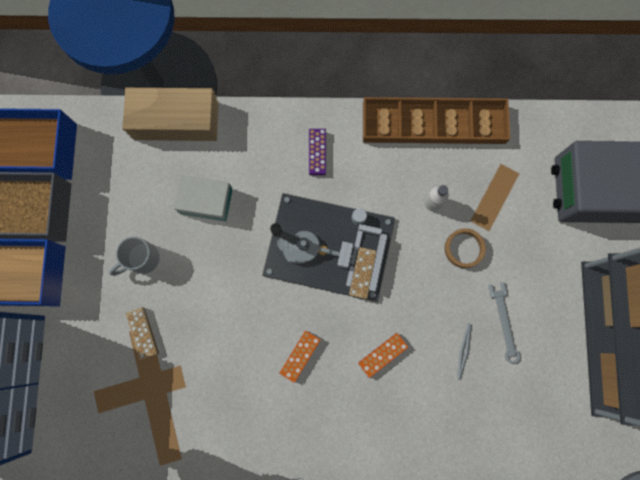

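View pics/side0.png

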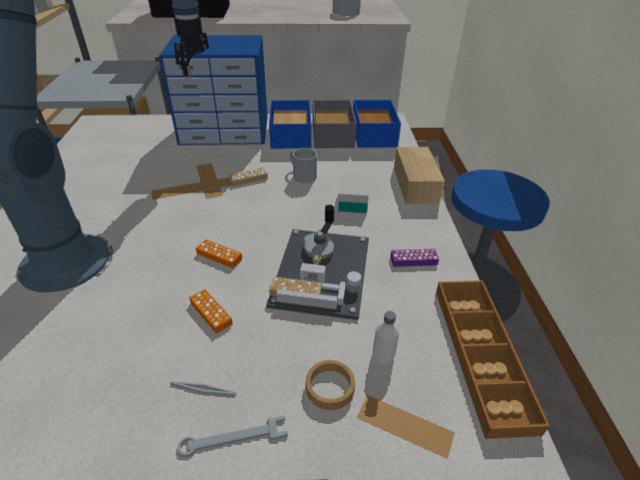

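The top view shows the fixture's dark plate around px (330,247), with x pointing up in the image and y to the left. Things that could be taken for the board:
- the wooden board in the channel at (363,272), which is the one I want
- the spare board at (142,332)
- orange look-alikes at (300,357) and (384,355)
- a purple look-alike at (317,152)

The grip is at about (276,229) and the hub at about (304,244). Next I take one close crop and measure.

```bash
cat > h.py <<'E'
from cell import *
import cv2,numpy as np
def ray(c,px):
    p=cv2.undistortPoints(np.array([[px]],float),np.array(c["camera_matrix"]),np.array(c["dist_coeffs"]))[0,0]
    return np.array(c["origin"]),np.array(c["rotation"])@[p[0],p[1],1]
def onz(c,px,z):
    o,d=ray(c,px);return (o+d*(z-o[2])/d[2])[:2]
def proj(c,P):
    R=np.array(c["rotation"]).T;t=-R@np.array(c["origin"])
    return cv2.projectPoints(np.array(P,float).reshape(-1,3),cv2.Rodrigues(R)[0],t,np.array(c["camera_matrix"]),np.array(c["dist_coeffs"]))[0][:,0]
def save(n,c,x,y,w,h,k):
    cv2.imwrite(f"pics/{n}.png",cv2.resize(c["color"][y:y+h,x:x+w,::-1],None,fx=k,fy=k,interpolation=cv2.INTER_CUBIC))
E
python3 - <<'E'
from h import *
c=camera("top");save("crop1",c,250,180,160,130,4.6)
im=c["color"].astype(int)
m=((im.max(2)<85)).astype(np.uint8);m[:180]=0;m[310:]=0;m[:,:255]=0;m[:,405:]=0
m=cv2.morphologyEx(m,cv2.MORPH_OPEN,np.ones((3,3)))
k=max(cv2.findContours(m,0,1)[0],key=cv2.contourArea)
h=cv2.convexHull(k)[:,0]
w=np.array([onz(c,p,.012) for p in h.astype(float)],np.float32)
print(cv2.minAreaRect(w), cv2.boxPoints(cv2.minAreaRect(w)))
print(cv2.minAreaRect(h))
E
```

```text
((0.6230880618095398, -0.016847088932991028), (0.20760495960712433, 0.19788239896297455), 78.00172424316406) [[ 0.5047297  -0.09781377]
 [ 0.6982891  -0.13895   ]
 [ 0.74144644  0.06411959]
 [ 0.547887    0.10525583]]
((313.21173095703125, 243.54705810546875), (90.02613067626953, 85.14519500732422), 12.52880859375)
```

View pics/crop1.png

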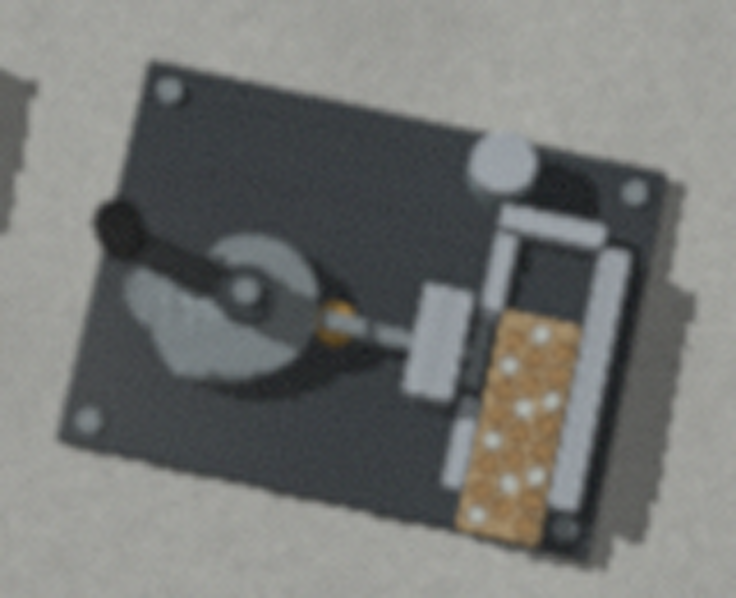

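The crop confirms the plain wooden board with discs lying in the channel. In crop pixels its -x end is near (500,540), the jar sits beyond the stop at (503,160), the grip top is at (120,226), the shaft at (246,292) and the cam lobe at lower left. I read the plate corners as (150,62), (667,172), (60,440) and (600,567), and fit the fixture to those.

```bash
python3 - <<'E'
from h import *
c=camera("top")
f=lambda x,y:np.array([250+x/4.6,180+y/4.6])-.39
cor=np.array([onz(c,f(*p),.012) for p in[(150,62),(667,172),(60,440),(600,567)]])
F=np.array([(115,155),(115,-115),(-85,155),(-85,-115)])/1e3
A=cor-cor.mean(0);B=F-F.mean(0)
th=np.arctan2((B[:,0]*A[:,1]-B[:,1]*A[:,0]).sum(),(A*B).sum())
R=np.array([[np.cos(th),-np.sin(th)],[np.sin(th),np.cos(th)]]);t=cor.mean(0)-R@F.mean(0)
print("th",np.degrees(th),"t",t,"resid mm",1e3*((cor-t)@R-F))
fx=lambda px,z:np.round(1e3*(onz(c,f(*px),z)-t)@R,1)
print("screws",[fx(p,.014) for p in[(170,90),(635,190),(88,420),(566,527)]])
g=fx((120,224),.104);print("grip",g,"rel shaft",g-[0,75],np.degrees(np.arctan2(g[1]-75,g[0])))
print("board corners",[fx(p,.032) for p in[(502,312),(580,325),(458,528),(540,545)]])
print("jar",fx((503,160),.048),"stop face L/R",fx((500,228),.032),fx((605,245),.032),"guide",[fx(p,.046) for p in[(422,283),(473,291),(403,392),(450,402)]])
for p in[(125,285),(140,305),(155,325),(165,350),(180,375),(220,380),(260,368),(300,350),(215,245),(250,235)]:
    q=fx(p,.034)-[0,75];print("cam",p,np.round(np.hypot(*q)),np.round(np.degrees(np.arctan2(q[1],q[0]))))
np.savez("fix.npz",R=R,t=t)
W=lambda x,y:np.round(t+R@np.array([x,y])/1e3,4)
print("shaft",W(0,75),"push start",W(-115,-68),"grip W",W(*g))
E
```

```text
th -11.565277350187465 t [ 0.59657175 -0.07173033] resid mm [[-0.21511385  0.09074603]
 [-0.51014077  2.88528887]
 [ 2.41958415  0.11512528]
 [-1.69432952 -3.09116018]]
screws [array([102.2, 141.6]), array([101.5, -98.1]), array([-70.1, 143.6]), array([-71.3, -97.8])]
grip [ 14.  139.2] rel shaft [14.  64.2] 77.69817999541768
board corners [array([ 23.6, -45.1]), array([ 25.4, -83.7]), array([-84.6, -45.7]), array([-84.2, -86.1])]
jar [ 94.8 -29.8] stop face L/R [ 64.5 -35.6] [ 67.1 -87.8] guide [array([26.9, -3.8]), array([ 28.3, -28.8]), array([-27.4,  -6. ]), array([-27.3, -29.1])]
cam (125, 285) 64.0 93.0
cam (140, 305) 55.0 102.0
cam (155, 325) 49.0 113.0
cam (165, 350) 48.0 129.0
cam (180, 375) 49.0 146.0
cam (220, 380) 40.0 169.0
cam (260, 368) 31.0 -161.0
cam (300, 350) 32.0 -121.0
cam (215, 245) 36.0 44.0
cam (250, 235) 36.0 15.0
shaft [0.6116 0.0017] push start [ 0.4703 -0.1153] grip W [0.6382 0.0618]
```

carry_out:
  commands:
    - {"xyz": [0,0,0],"turn": -1}
    - {"xyz": [0,0,0],"turn": -1}
    - {"xyz": [0,0,0],"turn": -0.26}
    - {"xyz": [-0.9,0,0],"turn": 0}
    - {"xyz": [-0.9,0,0],"turn": 0}
  grip: 1
  newtons: 20

```text
clock: 0.62
tcp_pos: [0.3196, 0.5862, 0.2311]
eef_rot: [[-0.981, 0.194, -0.003], [0.194, 0.981, 0.001], [0.003, 0.0, -1.0]]
wrist_force: [0.9, 0.7, -0.3]
grip_width: 0.297
finger_force: 0.0
```

carry_out:
  commands:
    - {"xyz": [-0.42,-0.8,0],"turn": 0}
    - {"xyz": [-0.42,-0.8,0],"turn": 0}
    - {"xyz": [-0.42,-0.8,0],"turn": 0}
    - {"xyz": [-0.42,-0.8,0],"turn": 0}
    - {"xyz": [-0.42,-0.8,0],"turn": 0}

```text
clock: 1.03
tcp_pos: [0.374, 0.4088, 0.2311]
eef_rot: [[-0.979, 0.203, -0.0], [0.203, 0.979, -0.0], [0.0, -0.0, -1.0]]
wrist_force: [0.4, -0.7, 0.5]
grip_width: -0.003
finger_force: 0.0
```

carry_out:
  commands:
    - {"xyz": [-0.42,-0.8,0],"turn": 0}
    - {"xyz": [-0.42,-0.8,0],"turn": 0}
    - {"xyz": [-0.42,-0.8,0],"turn": 0}
    - {"xyz": [-0.42,-0.8,0],"turn": 0}
    - {"xyz": [-0.42,-0.8,0],"turn": 0}

```text
clock: 1.45
tcp_pos: [0.4239, 0.2352, 0.2314]
eef_rot: [[-0.979, 0.203, 0.0], [0.203, 0.979, 0.0], [-0.0, 0.001, -1.0]]
wrist_force: [0.6, 0.2, -1.0]
grip_width: -0.003
finger_force: 0.0
```

carry_out:
  commands:
    - {"xyz": [-0.42,-0.8,0],"turn": 0}
    - {"xyz": [-0.42,-0.8,0],"turn": 0}
    - {"xyz": [-0.42,-0.8,0],"turn": 0}
    - {"xyz": [-0.42,-0.8,0],"turn": 0}
    - {"xyz": [-0.42,-0.8,0],"turn": 0}

```text
clock: 1.87
tcp_pos: [0.4739, 0.0617, 0.2315]
eef_rot: [[-0.979, 0.203, 0.001], [0.203, 0.979, 0.001], [-0.0, 0.001, -1.0]]
wrist_force: [0.5, 0.1, 0.7]
grip_width: -0.002
finger_force: 0.0
```

carry_out:
  commands:
    - {"xyz": [-0.12,-0.8,0],"turn": 0}
    - {"xyz": [-0.12,-0.8,0],"turn": 0}
    - {"xyz": [-0.12,-0.8,0],"turn": 0}
    - {"xyz": [-0.12,-0.8,0],"turn": 0}
    - {"xyz": [0,-0.4,0],"turn": 0}

```text
clock: 2.28
tcp_pos: [0.4631, -0.0865, 0.2316]
eef_rot: [[-0.978, 0.208, 0.001], [0.208, 0.978, -0.001], [-0.001, -0.001, -1.0]]
wrist_force: [-0.4, -0.4, 0.8]
grip_width: 0.001
finger_force: 0.0
```

carry_out:
  commands:
    - {"xyz": [0,0,0.8],"turn": 0}
    - {"xyz": [0,0,0.8],"turn": 0}
    - {"xyz": [0,0,0.8],"turn": 0}
    - {"xyz": [0,0,0],"turn": 0}
    - {"xyz": [0,0,0],"turn": 0}

```text
clock: 2.7
tcp_pos: [0.4618, -0.0816, 0.1341]
eef_rot: [[-0.979, 0.202, -0.005], [0.202, 0.979, -0.001], [0.005, -0.002, -1.0]]
wrist_force: [0.4, 0.7, 0.4]
grip_width: 0.001
finger_force: 0.0
```

```bash
python3 - <<'E'
from h import *
z=np.load("fix.npz");R,t=z["R"],z["t"]+z["R"]@[0,.0022]
np.savez("fix.npz",R=R,t=t)
s=state();p=s["tcp_pos"];print(p,1e3*(p[:2]-t)@R)
c=camera("top");save("crop2",c,250,180,160,180,3.3)
E
```

```text
[ 0.46180846 -0.08156809  0.13407956] [-130.05486396  -38.85594147]
```

View pics/crop2.png

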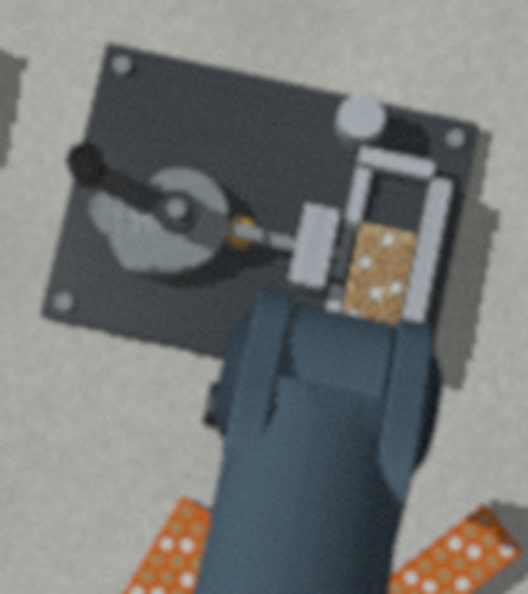

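The arm hides the board's near end, and the TCP is at fixture (-130,-39). I shift over the channel line, then lower behind the board.

carry_out:
  commands:
    - {"xyz": [-0.3,-0.73,0],"turn": 0}
    - {"xyz": [0,0,0.7],"turn": 0}
    - {"xyz": [0,0,0.7],"turn": 0}
    - {"xyz": [0,0,0.7],"turn": 0}
    - {"xyz": [0,0,0],"turn": 0}

```text
clock: 3.17
tcp_pos: [0.4678, -0.1117, 0.0494]
eef_rot: [[-0.98, 0.201, -0.005], [0.201, 0.98, 0.001], [0.005, -0.0, -1.0]]
wrist_force: [-1.3, -0.3, -0.8]
grip_width: 0.0
finger_force: 0.0
```

carry_out:
  commands:
    - {"xyz": [0,0,0.6],"turn": 0}
    - {"xyz": [0,0,0.15],"turn": 0}
    - {"xyz": [0,0,0],"turn": 0}
    - {"xyz": [0,0,0],"turn": 0}
    - {"xyz": [0,0,0],"turn": 0}

```text
clock: 3.58
tcp_pos: [0.4713, -0.1127, 0.0232]
eef_rot: [[-0.98, 0.201, 0.004], [0.201, 0.98, 0.0], [-0.003, 0.001, -1.0]]
wrist_force: [-0.1, -0.5, 0.9]
grip_width: 0.001
finger_force: 0.0
```

```bash
python3 - <<'E'
from h import *
z=np.load("fix.npz");R,t=z["R"],z["t"]
s=state();p=s["tcp_pos"];print(p,1e3*(p[:2]-t)@R,s["wrist_force"])
c=camera("side");save("side2",c,230,190,170,150,4)
E
```

```text
[ 0.47131607 -0.11265561  0.02322448] [-114.50773081  -67.40615596] [-0.11741098 -0.5290192   0.89531508]
```

View pics/side2.png

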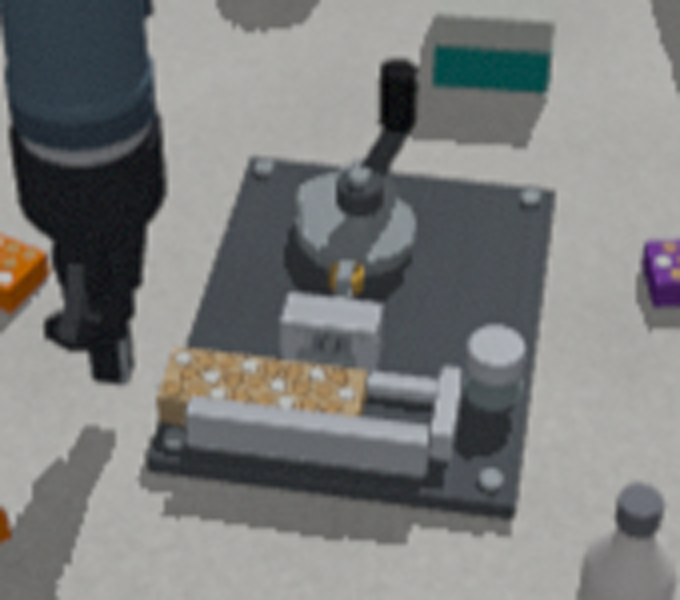

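The side view shows the shut fingers behind the board's -x end (fingertip at crop (112,370), board end at (170,400)) and in line with the channel. Now I push slowly.

carry_out:
  commands:
    - {"xyz": [-0.1,0,0.06],"turn": 0}
    - {"xyz": [-0.08,0,0],"turn": 0}
    - {"xyz": [-0.06,0,0],"turn": 0}
    - {"xyz": [-0.06,0,0],"turn": 0}
    - {"xyz": [-0.06,0,0],"turn": 0}

```text
clock: 4.05
tcp_pos: [0.484, -0.1155, 0.0189]
eef_rot: [[-0.98, 0.201, 0.0], [0.201, 0.98, -0.0], [-0.0, -0.0, -1.0]]
wrist_force: [0.4, 0.0, 0.3]
grip_width: -0.001
finger_force: 0.0
```

carry_out:
  commands:
    - {"xyz": [-0.05,0,0],"turn": 0}
    - {"xyz": [-0.05,0,0],"turn": 0}
    - {"xyz": [-0.05,0,0],"turn": 0}
    - {"xyz": [-0.05,0,0],"turn": 0}
    - {"xyz": [-0.05,0,0],"turn": 0}

```text
clock: 4.47
tcp_pos: [0.4927, -0.1174, 0.0186]
eef_rot: [[-0.98, 0.201, -0.002], [0.201, 0.98, 0.0], [0.002, 0.0, -1.0]]
wrist_force: [-0.4, 0.2, 2.0]
grip_width: -0.0
finger_force: 0.7
```

carry_out:
  commands:
    - {"xyz": [-0.05,0,0],"turn": 0}
    - {"xyz": [-0.05,0,0],"turn": 0}
    - {"xyz": [-0.05,0,0],"turn": 0}
    - {"xyz": [-0.05,0,0],"turn": 0}
    - {"xyz": [-0.05,0,0],"turn": 0}

```text
clock: 4.88
tcp_pos: [0.5035, -0.1195, 0.0188]
eef_rot: [[-0.98, 0.201, 0.0], [0.201, 0.98, -0.0], [-0.0, -0.0, -1.0]]
wrist_force: [-0.6, -0.6, -0.3]
grip_width: 0.003
finger_force: 0.2
```

carry_out:
  commands:
    - {"xyz": [-0.05,0,0],"turn": 0}
    - {"xyz": [-0.05,0,0],"turn": 0}
    - {"xyz": [-0.05,0,0],"turn": 0}
    - {"xyz": [-0.05,0,0],"turn": 0}
    - {"xyz": [-0.05,0,0],"turn": 0}

```text
clock: 5.3
tcp_pos: [0.5131, -0.1215, 0.0189]
eef_rot: [[-0.98, 0.201, -0.0], [0.201, 0.98, 0.0], [0.0, 0.0, -1.0]]
wrist_force: [0.3, -0.2, -0.5]
grip_width: 0.001
finger_force: 0.3
```

carry_out:
  commands:
    - {"xyz": [-0.04,0,0],"turn": 0}
    - {"xyz": [-0.04,0,0],"turn": 0}
    - {"xyz": [-0.04,0,0],"turn": 0}
    - {"xyz": [-0.04,0,0],"turn": 0}
    - {"xyz": [-0.04,0,0],"turn": 0}

```text
clock: 5.72
tcp_pos: [0.5209, -0.1231, 0.0189]
eef_rot: [[-0.98, 0.201, -0.0], [0.201, 0.98, 0.0], [0.0, -0.0, -1.0]]
wrist_force: [-1.4, 0.6, 0.0]
grip_width: -0.002
finger_force: 0.4
```

carry_out:
  commands:
    - {"xyz": [-0.03,0,0],"turn": 0}
    - {"xyz": [-0.03,0,0],"turn": 0}
    - {"xyz": [-0.03,0,0],"turn": 0}
    - {"xyz": [0,0,0],"turn": 0}
    - {"xyz": [0,0,0],"turn": 0}

```text
clock: 6.13
tcp_pos: [0.5248, -0.1239, 0.0189]
eef_rot: [[-0.98, 0.201, 0.001], [0.201, 0.98, -0.0], [-0.001, -0.0, -1.0]]
wrist_force: [0.4, -0.4, 0.1]
grip_width: 0.001
finger_force: 0.1
```

```bash
python3 - <<'E'
from h import *
z=np.load("fix.npz");R,t=z["R"],z["t"]
s=state();p=s["tcp_pos"];print(p,1e3*(p[:2]-t)@R,s["wrist_force"])
c=camera("side");save("side3",c,230,190,170,150,4)
E
```

```text
[ 0.52476516 -0.12390207  0.01890816] [-59.88909055 -67.70858819] [ 0.42323019 -0.42096965  0.09477256]
```

View pics/side3.png

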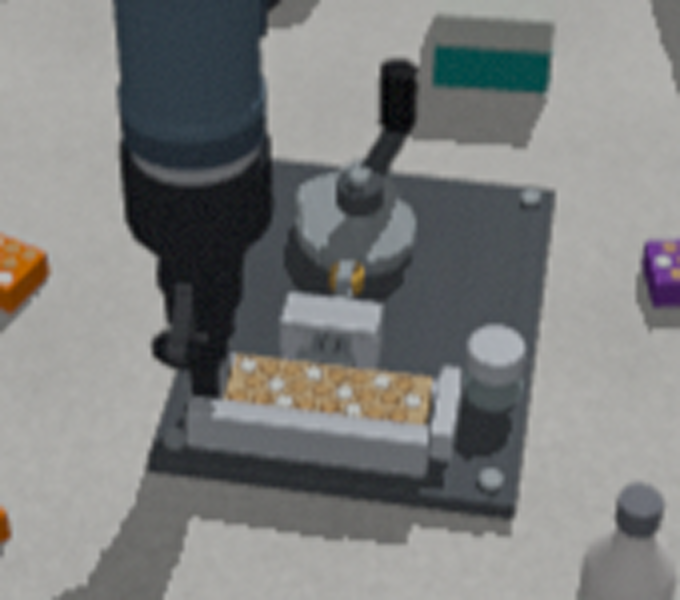

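The board is nearly home: its +x end at crop (436,395) is a few mm short of the stop face at (442,395). I creep forward in sub-millimetre steps and watch the force.

carry_out:
  commands:
    - {"xyz": [-0.02,0,0],"turn": 0}
    - {"xyz": [-0.02,0,0],"turn": 0}
    - {"xyz": [0,0,0],"turn": 0}
    - {"xyz": [0,0,0],"turn": 0}

```text
clock: 6.52
tcp_pos: [0.5261, -0.1242, 0.0189]
eef_rot: [[-0.98, 0.201, 0.0], [0.201, 0.98, -0.0], [-0.0, -0.0, -1.0]]
wrist_force: [-1.3, -0.1, 0.3]
grip_width: -0.003
finger_force: 0.2
```

carry_out:
  commands:
    - {"xyz": [-0.02,0,0],"turn": 0}
    - {"xyz": [0,0,0],"turn": 0}
    - {"xyz": [-0.02,0,0],"turn": 0}
    - {"xyz": [0,0,0],"turn": 0}

```text
clock: 6.85
tcp_pos: [0.5277, -0.1245, 0.0189]
eef_rot: [[-0.98, 0.201, 0.0], [0.201, 0.98, -0.0], [-0.0, -0.0, -1.0]]
wrist_force: [-0.8, -0.1, -0.2]
grip_width: -0.003
finger_force: 0.2
```

carry_out:
  commands:
    - {"xyz": [-0.02,0,0],"turn": 0}
    - {"xyz": [0,0,0],"turn": 0}
    - {"xyz": [0,0,0],"turn": 0}

```text
clock: 7.1
tcp_pos: [0.5284, -0.1246, 0.0188]
eef_rot: [[-0.98, 0.201, 0.0], [0.201, 0.98, -0.0], [-0.0, -0.0, -1.0]]
wrist_force: [-0.8, 0.9, 0.5]
grip_width: 0.002
finger_force: 0.3
```

carry_out:
  commands:
    - {"xyz": [-0.02,0,0],"turn": 0}
    - {"xyz": [0,0,0],"turn": 0}
    - {"xyz": [0,0,0],"turn": 0}

```text
clock: 7.35
tcp_pos: [0.5285, -0.1246, 0.0188]
eef_rot: [[-0.98, 0.201, -0.001], [0.201, 0.98, 0.0], [0.001, 0.0, -1.0]]
wrist_force: [-3.3, 0.7, 2.2]
grip_width: 0.001
finger_force: 1.4
```

carry_out:
  commands:
    - {"xyz": [-0.02,0,0],"turn": 0}
    - {"xyz": [0,0,0],"turn": 0}
    - {"xyz": [0,0,0],"turn": 0}

```text
clock: 7.6
tcp_pos: [0.5285, -0.1246, 0.0186]
eef_rot: [[-0.98, 0.201, -0.003], [0.201, 0.98, 0.001], [0.003, 0.0, -1.0]]
wrist_force: [-5.3, 1.7, 4.0]
grip_width: -0.0
finger_force: 2.6
```

carry_out:
  commands:
    - {"xyz": [-0.01,0,0],"turn": 0}
    - {"xyz": [0,0,0],"turn": 0}
    - {"xyz": [0,0,0],"turn": 0}

```text
clock: 7.85
tcp_pos: [0.5284, -0.1246, 0.0185]
eef_rot: [[-0.98, 0.201, -0.004], [0.201, 0.98, 0.001], [0.004, 0.0, -1.0]]
wrist_force: [-5.4, 1.7, 4.6]
grip_width: 0.003
finger_force: 2.9
```

The board sits firmly on the stop: about 6 N with no further motion. I back off and rise, then head for the crank grip.

carry_out:
  commands:
    - {"xyz": [0.3,0,0],"turn": 0}
    - {"xyz": [0.1,0,-0.4],"turn": 0}
    - {"xyz": [0,0,-0.9],"turn": 0}
    - {"xyz": [0,0,-0.9],"turn": 0}
    - {"xyz": [0,0,-0.9],"turn": 0}

```text
clock: 8.27
tcp_pos: [0.5157, -0.1222, 0.1443]
eef_rot: [[-0.979, 0.201, 0.003], [0.201, 0.979, -0.001], [-0.003, -0.001, -1.0]]
wrist_force: [1.0, 0.6, 0.9]
grip_width: 0.0
finger_force: 0.0
```

carry_out:
  commands:
    - {"xyz": [-0.3,0.8,-0.2],"turn": 0}
    - {"xyz": [-0.4,0.85,0],"turn": 0}
    - {"xyz": [-0.4,0.85,0],"turn": 0}
    - {"xyz": [-0.4,0.85,0],"turn": 0}
    - {"xyz": [-0.4,0.85,0],"turn": 0}
  grip: -1

```text
clock: 8.68
tcp_pos: [0.6256, 0.0293, 0.1518]
eef_rot: [[-0.98, 0.201, 0.005], [0.201, 0.98, 0.001], [-0.005, 0.002, -1.0]]
wrist_force: [0.7, -1.1, -0.4]
grip_width: 0.712
finger_force: 0.0
```

carry_out:
  commands:
    - {"xyz": [-0.1,0.7,0],"turn": 0}
    - {"xyz": [0,0,0],"turn": 0}
    - {"xyz": [0,0,0],"turn": 0}
    - {"xyz": [0,0,0],"turn": 0}
    - {"xyz": [0,0,0],"turn": 0}

```text
clock: 9.1
tcp_pos: [0.6325, 0.0517, 0.151]
eef_rot: [[-0.979, 0.204, 0.001], [0.204, 0.979, -0.001], [-0.001, -0.001, -1.0]]
wrist_force: [-0.6, -1.2, -0.4]
grip_width: 0.999
finger_force: 0.0
```

```bash
python3 - <<'E'
from h import *
z=np.load("fix.npz");R,t=z["R"],z["t"]
s=state();p=s["tcp_pos"];f=1e3*(p[:2]-t)@R;print(p,f,"tool units to grip",(f[0]-14.2)/40,(138-f[1])/40)
c=camera("side");save("side4",c,230,170,180,150,4)
E
```

```text
[0.63247575 0.05173953 0.15098651] [ 10.42127122 125.96122748] tool units to grip -0.09446821951620707 0.3009693131065557
```

View pics/side4.png

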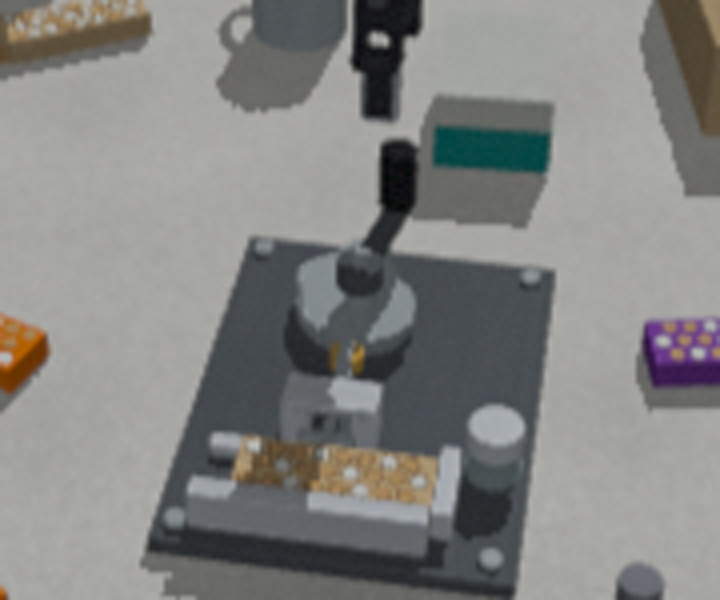

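The side view shows the board touching the stop at crop (440,480). The open fingers are above the grip, whose top is at (398,150), and slightly short of it. I correct, lower and grip.

carry_out:
  commands:
    - {"xyz": [-0.1,0.3,0],"turn": 0}
    - {"xyz": [0,0,0],"turn": 0}
    - {"xyz": [0,0,0.7],"turn": 0}
    - {"xyz": [0,0,0.7],"turn": 0}
    - {"xyz": [0,0,0.6],"turn": 0}

```text
clock: 9.57
tcp_pos: [0.639, 0.0657, 0.0701]
eef_rot: [[-0.98, 0.201, 0.001], [0.201, 0.98, 0.001], [-0.001, 0.001, -1.0]]
wrist_force: [-0.6, -0.1, -1.2]
grip_width: 0.999
finger_force: 0.0
```

carry_out:
  commands:
    - {"xyz": [0,0,0],"turn": 0}
    - {"xyz": [0,0,0],"turn": 0}

```text
clock: 9.73
tcp_pos: [0.6374, 0.0651, 0.0695]
eef_rot: [[-0.98, 0.201, -0.004], [0.201, 0.98, -0.001], [0.003, -0.001, -1.0]]
wrist_force: [0.7, -0.2, 0.6]
grip_width: 1.003
finger_force: 0.0
```

```bash
python3 - <<'E'
from h import *
z=np.load("fix.npz");R,t=z["R"],z["t"]
s=state();p=s["tcp_pos"];print(p,1e3*(p[:2]-t)@R,s["wrist_force"])
c=camera("side");g=onz(c,(329.3,207.3),.104);print("grip from side",1e3*(g-t)@R)
E
```

```text
[0.63735118 0.06514555 0.06948368] [ 12.51002506 140.07250875] [ 0.74502332 -0.19337055  0.55181612]
grip from side [ 14.06057456 136.19764234]
```

carry_out:
  commands:
    - {"xyz": [-0.04,-0.06,0],"turn": 0}
    - {"xyz": [0,0,0],"turn": 0}
    - {"xyz": [0,0,0],"turn": 0}
    - {"xyz": [0,0,0],"turn": 0}
    - {"xyz": [0,0,0],"turn": 0}
  grip: 1
  newtons: 50

```text
clock: 10.2
tcp_pos: [0.6403, 0.0625, 0.0717]
eef_rot: [[-0.98, 0.201, 0.001], [0.201, 0.98, 0.001], [-0.001, 0.001, -1.0]]
wrist_force: [0.2, -0.2, 1.8]
grip_width: 0.299
finger_force: 1.5
```

carry_out:
  commands:
    - {"xyz": [0,0,0],"turn": 0}
    - {"xyz": [0,0,0],"turn": 0}
    - {"xyz": [0,0,0],"turn": 0}

```text
clock: 10.45
tcp_pos: [0.6409, 0.0632, 0.0719]
eef_rot: [[-0.98, 0.201, 0.002], [0.201, 0.98, 0.001], [-0.002, 0.002, -1.0]]
wrist_force: [0.2, 0.9, 5.0]
grip_width: 0.265
finger_force: 49.1
```

```bash
cat > st.py <<'E'
from h import *
z=np.load("fix.npz");R,t=z["R"],z["t"]
s=state();p=s["tcp_pos"];f=1e3*(p[:2]-t)@R;d=f-[0,75]
print(np.round(p,4),"fix",np.round(f,1),"ang",np.round(np.degrees(np.arctan2(d[1],d[0]))%360,1),"r",np.round(np.hypot(*d),1),"F fix",np.round(np.array(s["wrist_force"][:2])@R,1),s["grip_width"],s["finger_force"])
E
python3 st.py; python3 -c "
import numpy as np
c=np.array([0,75]);P=lambda a:c+65*np.array([np.cos(np.radians(a)),np.sin(np.radians(a))])
for a in range(77,222,5):
  d=P(a+5)-P(a);print(a+5,np.round([-d[0]/40,d[1]/40],3))"
```

```text
[0.6409 0.0632 0.0719] fix [ 16.4 138.9] ang 75.6 r 65.9 F fix [0.1 1. ] 0.2648987997120823 49.12963092327118
82 [0.139 0.026]
87 [0.141 0.014]
92 [0.142 0.001]
97 [ 0.141 -0.011]
102 [ 0.14  -0.023]
107 [ 0.137 -0.035]
112 [ 0.134 -0.047]
117 [ 0.129 -0.059]
122 [ 0.123 -0.07 ]
127 [ 0.117 -0.08 ]
132 [ 0.109 -0.09 ]
137 [ 0.101 -0.099]
142 [ 0.092 -0.108]
147 [ 0.082 -0.115]
152 [ 0.072 -0.122]
157 [ 0.061 -0.128]
162 [ 0.05  -0.133]
167 [ 0.038 -0.137]
172 [ 0.026 -0.139]
177 [ 0.014 -0.141]
182 [ 0.001 -0.142]
187 [-0.011 -0.141]
192 [-0.023 -0.14 ]
197 [-0.035 -0.137]
202 [-0.047 -0.134]
207 [-0.059 -0.129]
212 [-0.07  -0.123]
217 [-0.08  -0.117]
222 [-0.09  -0.109]
```

carry_out:
  commands:
    - {"xyz": [0.139,0.026,0],"turn": 0}
    - {"xyz": [0.141,0.014,0],"turn": 0}
    - {"xyz": [0.142,0.001,0],"turn": 0}
    - {"xyz": [0.141,-0.011,0],"turn": 0}
    - {"xyz": [0.14,-0.023,0],"turn": 0}

```text
clock: 10.87
tcp_pos: [0.6128, 0.0689, 0.0719]
eef_rot: [[-0.98, 0.201, 0.002], [0.201, 0.98, 0.001], [-0.002, 0.001, -1.0]]
wrist_force: [3.0, 1.3, 4.7]
grip_width: 0.264
finger_force: 49.3
```

```bash
python3 st.py
```

```text
[0.6128 0.0689 0.0719] fix [-12.3 138.8] ang 100.9 r 65.0 F fix [2.7 1.9] 0.2641215929511992 49.251256585121155
```

carry_out:
  commands:
    - {"xyz": [0.137,-0.035,0],"turn": 0}
    - {"xyz": [0.134,-0.047,0],"turn": 0}
    - {"xyz": [0.129,-0.059,0],"turn": 0}
    - {"xyz": [0.123,-0.07,0],"turn": 0}
    - {"xyz": [0.117,-0.08,0],"turn": 0}

```text
clock: 11.28
tcp_pos: [0.5853, 0.0621, 0.0718]
eef_rot: [[-0.98, 0.201, 0.002], [0.201, 0.98, 0.0], [-0.002, 0.001, -1.0]]
wrist_force: [1.9, 0.4, 5.1]
grip_width: 0.267
finger_force: 49.3
```

carry_out:
  commands:
    - {"xyz": [0.109,-0.09,0],"turn": 0}
    - {"xyz": [0.101,-0.099,0],"turn": 0}
    - {"xyz": [0.092,-0.108,0],"turn": 0}
    - {"xyz": [0.082,-0.115,0],"turn": 0}
    - {"xyz": [0.072,-0.122,0],"turn": 0}

```text
clock: 11.7
tcp_pos: [0.5638, 0.0449, 0.0718]
eef_rot: [[-0.98, 0.201, 0.004], [0.201, 0.98, 0.0], [-0.003, 0.001, -1.0]]
wrist_force: [3.9, 1.3, 4.6]
grip_width: 0.266
finger_force: 49.4
```

```bash
python3 st.py
```

```text
[0.5638 0.0449 0.0718] fix [-55.5 105.5] ang 151.2 r 63.3 F fix [3.5 2.1] 0.2657337004613461 49.35037136077881
```

carry_out:
  commands:
    - {"xyz": [0.061,-0.128,0],"turn": 0}
    - {"xyz": [0.05,-0.133,0],"turn": 0}
    - {"xyz": [0.038,-0.137,0],"turn": 0}
    - {"xyz": [0.026,-0.139,0],"turn": 0}
    - {"xyz": [0.014,-0.141,0],"turn": 0}

```text
clock: 12.12
tcp_pos: [0.5522, 0.0234, 0.0718]
eef_rot: [[-0.98, 0.2, 0.005], [0.2, 0.98, 0.005], [-0.004, 0.006, -1.0]]
wrist_force: [6.7, 9.1, 3.3]
grip_width: 0.267
finger_force: 49.5
```

```bash
python3 st.py
```

```text
[0.5522 0.0234 0.0718] fix [-62.6  82. ] ang 173.6 r 63.0 F fix [ 4.7 10.3] 0.2671587498366731 49.51292037963867
```

carry_out:
  commands:
    - {"xyz": [0.001,-0.142,0],"turn": 0}
    - {"xyz": [-0.011,-0.141,0],"turn": 0}
    - {"xyz": [0,0,0],"turn": 0}

```text
clock: 12.37
tcp_pos: [0.5498, 0.0134, 0.0717]
eef_rot: [[-0.98, 0.198, 0.004], [0.198, 0.98, 0.006], [-0.003, 0.007, -1.0]]
wrist_force: [4.3, 5.7, 4.7]
grip_width: 0.264
finger_force: 49.7
```

```bash
python3 st.py
```

```text
[0.5498 0.0134 0.0717] fix [-62.9  71.9] ang 182.9 r 63.0 F fix [3.1 6.4] 0.2643553034792355 49.65263485908508
```

carry_out:
  commands:
    - {"xyz": [-0.023,-0.14,0],"turn": 0}
    - {"xyz": [0,0,0],"turn": 0}
    - {"xyz": [0,0,0],"turn": 0}

```text
clock: 12.62
tcp_pos: [0.5493, 0.0085, 0.0717]
eef_rot: [[-0.98, 0.198, 0.003], [0.198, 0.98, 0.006], [-0.002, 0.007, -1.0]]
wrist_force: [3.3, 7.7, 6.1]
grip_width: 0.27
finger_force: 49.7
```

```bash
python3 st.py
```

```text
[0.5493 0.0085 0.0717] fix [-62.4  66.9] ang 187.4 r 62.9 F fix [1.7 8.2] 0.2696950221271161 49.74786579608917
```

carry_out:
  commands:
    - {"xyz": [-0.035,-0.137,0],"turn": 0}
    - {"xyz": [0,0,0],"turn": 0}
    - {"xyz": [0,0,0],"turn": 0}

```text
clock: 12.87
tcp_pos: [0.5491, 0.0041, 0.0717]
eef_rot: [[-0.98, 0.197, 0.002], [0.197, 0.98, 0.008], [-0.0, 0.008, -1.0]]
wrist_force: [2.7, 9.0, 7.4]
grip_width: 0.268
finger_force: 49.9
```

```bash
python3 st.py
```

```text
[0.5491 0.0041 0.0717] fix [-61.7  62.5] ang 191.4 r 62.9 F fix [0.8 9.3] 0.2681893308189471 49.933791160583496
```

carry_out:
  commands:
    - {"xyz": [-0.047,-0.134,0],"turn": 0}
    - {"xyz": [0,0,0],"turn": 0}
    - {"xyz": [0,0,0],"turn": 0}

```text
clock: 13.12
tcp_pos: [0.5493, -0.0006, 0.0717]
eef_rot: [[-0.981, 0.196, -0.0], [0.196, 0.98, 0.009], [0.002, 0.009, -1.0]]
wrist_force: [1.9, 9.8, 8.4]
grip_width: 0.269
finger_force: 50.1
```

```bash
python3 st.py
```

```text
[ 0.5493 -0.0006  0.0717] fix [-60.6  58. ] ang 195.6 r 62.9 F fix [-0.1 10. ] 0.2688145579978375 50.09024620056152
```

carry_out:
  commands:
    - {"xyz": [-0.05,-0.11,0],"turn": 0}
    - {"xyz": [0,0,0],"turn": 0}
    - {"xyz": [0,0,0],"turn": 0}

```text
clock: 13.37
tcp_pos: [0.5497, -0.0049, 0.0716]
eef_rot: [[-0.981, 0.196, -0.001], [0.196, 0.981, 0.01], [0.003, 0.009, -1.0]]
wrist_force: [-0.1, 11.3, 11.1]
grip_width: 0.269
finger_force: 50.3
```

```bash
python3 st.py
```

```text
[ 0.5497 -0.0049  0.0716] fix [-59.3  53.9] ang 199.6 r 62.9 F fix [-2.4 11.1] 0.2685432987413132 50.3403514623642
```

carry_out:
  commands:
    - {"xyz": [-0.05,-0.11,0],"turn": 0}
    - {"xyz": [0,0,0],"turn": 0}
    - {"xyz": [0,0,0],"turn": 0}

```text
clock: 13.62
tcp_pos: [0.5512, -0.0124, 0.0717]
eef_rot: [[-0.98, 0.197, -0.0], [0.197, 0.98, 0.006], [0.001, 0.006, -1.0]]
wrist_force: [1.7, 6.1, 8.9]
grip_width: 0.264
finger_force: 50.1
```

```bash
python3 st.py
```

```text
[ 0.5512 -0.0124  0.0717] fix [-56.4  46.8] ang 206.6 r 63.0 F fix [0.5 6.3] 0.26377900327705034 50.11771202087402
```

carry_out:
  commands:
    - {"xyz": [-0.035,-0.06,0],"turn": 0}
    - {"xyz": [0,0,0],"turn": 0}
    - {"xyz": [0,0,0],"turn": 0}

```text
clock: 13.87
tcp_pos: [0.5524, -0.0167, 0.0717]
eef_rot: [[-0.98, 0.199, 0.001], [0.199, 0.98, 0.004], [0.0, 0.005, -1.0]]
wrist_force: [2.4, 5.1, 7.6]
grip_width: 0.264
finger_force: 50.0
```

```bash
python3 st.py
```

```text
[ 0.5524 -0.0167  0.0717] fix [-54.3  42.8] ang 210.6 r 63.1 F fix [1.3 5.5] 0.264176984609359 49.968804717063904
```

carry_out:
  commands:
    - {"xyz": [-0.035,-0.06,0],"turn": 0}
    - {"xyz": [0,0,0],"turn": 0}
    - {"xyz": [0,0,0],"turn": 0}

```text
clock: 14.12
tcp_pos: [0.5533, -0.019, 0.0717]
eef_rot: [[-0.98, 0.199, 0.001], [0.199, 0.98, 0.005], [0.0, 0.005, -1.0]]
wrist_force: [1.9, 6.0, 8.3]
grip_width: 0.267
finger_force: 50.0
```

```bash
python3 st.py
```

```text
[ 0.5533 -0.019   0.0717] fix [-53.   40.8] ang 212.9 r 63.1 F fix [0.7 6.2] 0.26703557650308707 50.04429638385773
```

The load rose to about 11 N, then dropped to about 5 N near 207° and stays flat, close to the 3 N friction level on the base circle. That suggests the dwell, so I take a look.

```bash
python3 - <<'E'
from h import *
z=np.load("fix.npz");R,t=z["R"],z["t"]
out=[]
for n,b in(("top",(255,185)),("side",(250,210))):
    c=camera(n);x,y=b
    q=t+R@[0,.015];print(n,"dwell roller px",(proj(c,[*q,.026])[0]-b)*3.3)
    out.append(cv2.resize(c["color"][y:y+110,x:x+120,::-1],None,fx=3.3,fy=3.3,interpolation=cv2.INTER_CUBIC))
cv2.imwrite("pics/dw.png",np.hstack(out))
E
```

```text
top dwell roller px [246.03252427 221.40910216]
side dwell roller px [215.10651688 177.45353271]
```

View pics/dw.png

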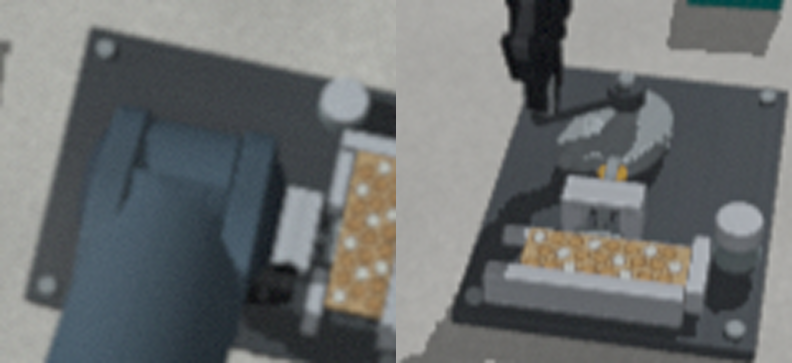

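In the side view the roller at panel pixel (216,173) coincides with the dwell point predicted at (215,177), and the board is still on the stop. I release.

carry_out:
  commands:
    - {"xyz": [0,0,0],"turn": 0}
    - {"xyz": [0,0,0],"turn": 0}
    - {"xyz": [0,0,0],"turn": 0}
    - {"xyz": [0,0,0],"turn": 0}
    - {"xyz": [0,0,0],"turn": 0}
  grip: -1

```text
clock: 14.63
tcp_pos: [0.551, -0.024, 0.0699]
eef_rot: [[-0.979, 0.202, -0.003], [0.202, 0.979, -0.001], [0.003, -0.001, -1.0]]
wrist_force: [0.1, 0.0, 0.2]
grip_width: 0.951
finger_force: 0.0
```

carry_out:
  commands:
    - {"xyz": [0,0,0],"turn": 0}
    - {"xyz": [0,0,-0.5],"turn": 0}
    - {"xyz": [0,0,-0.8],"turn": 0}
    - {"xyz": [0,0,-0.8],"turn": 0}
    - {"xyz": [0,0,-0.8],"turn": 0}

```text
clock: 15.05
tcp_pos: [0.5518, -0.0235, 0.1875]
eef_rot: [[-0.979, 0.202, -0.002], [0.202, 0.979, -0.001], [0.002, -0.001, -1.0]]
wrist_force: [0.5, 0.6, 0.4]
grip_width: 1.0
finger_force: 0.0
```

carry_out:
  commands:
    - {"xyz": [0.8,0,0],"turn": 0}
    - {"xyz": [0.8,0,0],"turn": 0}
    - {"xyz": [0.8,0,0],"turn": 0}
    - {"xyz": [0.8,0,0],"turn": 0}
    - {"xyz": [0,0,0],"turn": 0}

```text
clock: 15.47
tcp_pos: [0.4191, 0.0033, 0.1844]
eef_rot: [[-0.98, 0.2, -0.01], [0.2, 0.98, 0.002], [0.01, 0.0, -1.0]]
wrist_force: [-0.9, -0.8, -0.5]
grip_width: 1.0
finger_force: 0.0
```

```bash
python3 - <<'E'
from h import *
z=np.load("fix.npz");R,t=z["R"],z["t"]
print(state()["tcp_pos"])
out=[]
for n,b in(("top",(255,185)),("side",(250,210))):
    c=camera(n);x,y=b
    q=t+R@[0,.015];print(n,"dwell roller px",(proj(c,[*q,.026])[0]-b)*3.3)
    out.append(cv2.resize(c["color"][y:y+120,x:x+120,::-1],None,fx=3.3,fy=3.3,interpolation=cv2.INTER_CUBIC))
cv2.imwrite("pics/dw2.png",np.hstack(out))
E
```

```text
[0.41910207 0.00328155 0.18435001]
top dwell roller px [246.03252427 221.40910216]
side dwell roller px [215.10651688 177.45353271]
```

View pics/dw2.png

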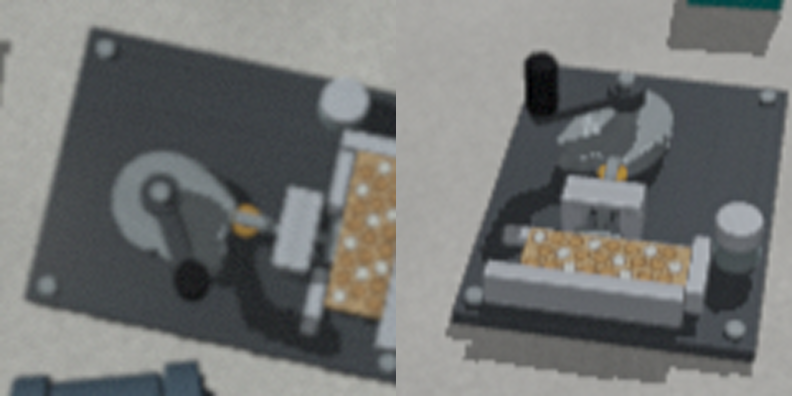

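In the top view the roller at (247,218) matches the predicted dwell point (246,221). The crank stayed put after release, the board is on the stop and the arm is clear, so I hand in.

```bash
python3 -c "
from cell import *
print(hand_in())"
```

```text
the job is handed in; nothing more can be done
None
```

The job is handed in: the board is home against the end stop and the crank is released with the cam in its flat dwell. The final pictures confirm this, but the shoe's force could not be read directly and the hand-in returned no verdict.

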